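# Nip a gauge blade in a cam fixture and hold the cam at full lift

## Task

Take the orange-handled gauge from the wooden holder, push its blade down into the gap between the steel jaws of the cam fixture, about midway along them, until its shoulder sits flat on the jaws, and let go of it. Then swing the red cam lever by its black upright grip to the cam's highest lift, where the lever lines up with the yellow stripe and the sliding jaw nips the blade, and keep hold of the grip there: finish while holding it, because the lever springs back if released. Leave the blue gauge, the copper spool and the loose coil where they are.

Things in the scene. Friction and masses are not known exactly. Their poses are not given: they have to be found in the camera images.
- gauge: Gauge, orange handle: steel blade 4 mm thick (its y), 30 mm wide (x), 30 mm long, pointing down from a handle block 36 (x) by 22 (y) by 50 mm tall. Origin: centre of the handle's underside (the shoulder); z up. 90 g. Stands loose in one of the holder's slots, shoulder on the holder's top, x and y along the holder's x and y; a half turn about z makes no difference.
- gauge_tip (a point): Centre of the lower end of the orange gauge's blade, 30 mm below its shoulder.
- gauge_spare: The same gauge with a blue handle, standing in the other slot. Bystander, leave it alone.
- holder: Fixed wooden block 150 mm (its x) by 55 mm (y) by 40 mm high with two through slots 33 by 6 mm, long along x, at x = -35 and +35 mm. Origin: centre of its underside.
- fixture: Cam fixture, fixed: aluminium base plate 120 mm (its x) by 290 mm (y from -235 to +55), top at 12 mm. Origin: at table level under the middle of the fixed steel jaw's gripping face. That jaw fills y = 0 to +36 mm, 60 mm wide along x, top 52 mm above the table; the gap runs along x from y = 0 to the sliding jaw at negative y, 40 mm deep, open at top and ends.
- gap_top (a point): Middle of the top edge of the fixed jaw's gripping face (52 mm above the table). With the blade fully in, shoulder on the jaws, its end is 30 mm below this height.
- stripe (a point): Middle of the yellow index stripe on the base plate, 8 by 34 mm along the fixture's y; at fixture x = 0, y = -214 mm.
- jaw: Sliding steel jaw, 60 mm wide (x), 35 mm long, top 52 mm above the table, pushed along the fixture's y by the cam, sprung back. Gap to the fixed jaw with no gauge in it = 3.6 mm + 8 mm x (1 - cos(lever angle)): 8 to 11 mm at the start, less than the blade's 4 mm at highest lift, so it nips the blade there. Origin: at table level under the middle of its gripping face.
- jaw_face (a point): Middle of the top edge of the sliding jaw's gripping face (52 mm above the table).
- cam (a joint): Cam lever angle, rad, counter-clockwise from above positive. 0 = highest lift: lever points along the fixture's -y, away from the jaws, at the yellow stripe. Starts between -1.5 and -1.1 (roughly along the fixture's -x), turns from -1.7 to +0.6; past 0 the lift falls. A spring draws it back towards -1.3 (0.3 N m at 0, plus 0.1 N m friction: 5 N at the grip); near its start friction keeps it.
- cam_pivot (a point): Point on the lever's pivot axis at the top of the lever arm, 44 mm above the table; at fixture x = 0, y = -76.6 mm.
- grip: Black upright cylindrical grip on the lever's end, 20 mm in diameter, standing from 46 to 98 mm above the table, 95 mm from the pivot axis, turning freely about its own axis. Origin: centre of its lower end. The red lever arm below it is 22 mm wide, its top 44 mm above the table.
- grip_top (a point): Centre of the grip's top, 98 mm above the table.
- coil: Loose wound coil between black discs, 76 mm in diameter, 24 mm high, lying on the table beside the fixture. Origin: centre of its underside. Bystander.
- spool: Loose spool of copper wire, 84 mm in diameter, 78 mm high, standing on the table. Origin: centre of its underside. Bystander.
There are look-alikes about, which are no part of the job. Of the things like the gauge, leave any that is green or white; of the rest the smaller one is meant.

How it is judged (in metres and radians):
On the way:
1. the orange gauge stands fully in the open gap, shoulder on the jaws, let go, with the lever still back (x of gauge_tip in the frame of fixture between -0.012 and 0.012 m and z of gauge_tip in the frame of fixture below 0.0245 m and angle between gauge's own z axis and vertical below 0.12 rad and y of gauge_tip in the frame of fixture between -0.013 and 0.002 m and contact force between the fingers and gauge below 0.1 N and value of joint cam below -0.6 rad), for 0.2 s.
At the end, for the whole second after the job is handed in: The lever is within 0.12 rad of highest lift and the fingers hold its grip (over 0.5 N); the orange gauge, not touched by the fingers, is nipped by the sliding jaw (over 1.5 N), its blade end within 2.5 mm of full depth, within 12 mm of the middle of the jaws, upright within 0.12 rad (x of gauge_tip in the frame of fixture between -0.012 and 0.012 m and z of gauge_tip in the frame of fixture below 0.0245 m and angle between gauge's own z axis and vertical below 0.12 rad and y of gauge_tip in the frame of fixture between -0.0065 and 0.001 m and contact force between the fingers and gauge below 0.1 N and value of joint cam between -0.12 and 0.12 rad and contact force between jaw and gauge above 1.5 N and contact force between the fingers and grip above 0.5 N); the arm keeps its last pose, push and grip.
It fails at once if the blue gauge is disturbed (15 mm) (distance of gauge_spare from where it was at the start of the episode above 0.015 m).
It fails at once if the coil is disturbed (20 mm) (distance of coil from where it was at the start of the episode above 0.02 m).
It fails at once if the spool is disturbed (20 mm) (distance of spool from where it was at the start of the episode above 0.02 m).
It also fails if it takes over 51 s, if anything falls off the work surface, if the arm or the gripper's body presses on something with over 40 N, if the wrist force passes 120 N, or if a joint passes its speed limit or range.

## Robot

A 6-joint arm with a two-finger parallel gripper is mounted at the origin on the work surface. World frame = base frame: x ahead of the robot, y to its left, z up, the work surface at z = 0. Lengths are in mm, angles in rad, forces in N, time in s.
With the tool pointing down it reaches from about 400 to 825 mm from the base axis. Payload 7 kg.
Tool frame: the origin (TCP) lies at the very end of the fingers, on their centre line; the grasp point (between the pads) lies 19 mm behind it; z points along the fingers, y is the line along which they close (so a half turn about z gives the same grasp; the last joint's range is limited). The gripper opens to 88 mm and grips with 3 to 60 N. Pads are 19 mm wide; open, the fingers measure 130 mm over their backs; the gripper's body (78 mm by 193 mm) begins 47 mm behind the grasp point.
Start: joints at [1.624, 0.359, 0.012, 0, -1.224, -0.288], TCP at [157.048, 656.453, 226.561] pointing down, gripper open.
Joint ranges: [-3.07, 3.07], [-1.43, 2.12], [-1.02, 1.25], [-3.03, 1.67], [-3.05, -0], [-3.03, 3.03]. Speed limits (rad/s): [2.39, 2.39, 3.01, 3.14, 3.14, 3.14].

## Interface

Orientations are given as a unit quaternion [x, y, z, w].
In Python, from plant import bot gives the robot as it stands. Calls block until the motion is done:
- bot.move_ptp(position, orientation): joint-space move of the TCP to a pose.
- bot.line_to(position, velocity=150, ori=None): straight line of the TCP; ori=None keeps the orientation; velocity is the mean speed in mm/s.
- bot.move_joints(angles): joint-space move.
- bot.move_gripper(opening, force=None): finger opening in mm; force is the grip in N (None keeps the last); returns when the fingers have stopped.
- bot.pause(seconds).
- bot.solve_ik(position, orientation): joint angles nearest the present ones, or None.
- bot.read_state(): the state.
- bot.camera(name): name is "side" or "top"; returns the picture (480x640x3 uint8, red, green, blue); there is no depth.
- bot.get_calibration(name): a dict with "fx", "fy", "cx", "cy" (pixels), "distortion" ([k1, k2, p1, p2, k3] as OpenCV has them; the pictures are not rectified), "view" (4x4, takes a point from world to camera coordinates). Camera axes: x right, y up, looking along -z (the intrinsics and any distortion apply to the point x, -y, -z); pixel columns grow to the right and rows downward; lengths in mm; the calibration is good to about 2 mm. A picture is of the moment at which its call begins. get_calibration takes no time and is no camera call.
A pose or a line that the arm cannot do raises bot.Unreachable and nothing moves.
- bot.close_job(): hands the job in; it is judged then, once.
The state is a dict: "t": time; "joint_pos": joint angles; "qvel": joint speeds; "tau": joint torques, N m; "tcp_pos": TCP position; "eef_rot": TCP orientation; "contact_force": force on the tool from outside, world axes, zero at the start; "moment": the same for the moment, N m; "width": finger opening in mm; "finger_force": force on a finger pad.
Only numpy, scipy, OpenCV 4.12 (cv2) and the standard library are available. Lean on these libraries where they do the work, as an engineer would, in place of code of your own. Each camera call takes 0.05 s, during which the arm holds its last target. There are 200 camera calls.

## Working session

There is one attempt and no reset: what is moved stays moved. The work goes in short steps, each a Python script; the robot and the scene stay as the last script left them, time stands still between calls to the robot, and variables do not carry over. Pictures are saved under pics/ and viewed, at most 10 in all, crops included, and the job is handed in when it is done.

```bash
mkdir -p pics; ls; python3 - <<'E'
from plant import bot
import cv2
for n in ("side","top"):
    cv2.imwrite(f"pics/{n}0.png",bot.camera(n)[:,:,::-1]); c=bot.get_calibration(n); print(n,{k:(v if k!="view" else [[round(float(a),3) for a in r] for r in v]) for k,v in c.items()})
print(bot.read_state())
E
```

```text
pics
side {'fx': 565.1836586840067, 'fy': 565.1836586840067, 'cx': 319.6062844446785, 'cy': 239.61518454548735, 'distortion': array([-0.13630831,  0.        ,  0.        ,  0.        ,  0.        ]), 'view': [[-0.997, -0.08, -0.011, 567.551], [0.039, -0.603, 0.797, -53.67], [-0.07, 0.794, 0.604, -1036.621], [0.0, 0.0, 0.0, 1.0]]}
top {'fx': 454.8036598875585, 'fy': 454.8036598875585, 'cx': 318.49167897219536, 'cy': 233.67869101415826, 'distortion': array([0.02342583, 0.        , 0.        , 0.        , 0.        ]), 'view': [[0.013, -1.0, -0.01, 53.492], [0.997, 0.012, 0.074, -593.402], [-0.074, -0.011, 0.997, -954.062], [0.0, 0.0, 0.0, 1.0]]}
{'t': 0.1, 'joint_pos': array([ 1.62410455e+00,  3.59364985e-01,  1.11255708e-02, -3.17222552e-04,
       -1.22409880e+00, -2.88080621e-01]), 'qvel': array([-0.00037167, -0.00110576,  0.00157563,  0.00024111, -0.0010174 ,
       -0.00033682]), 'tau': array([-1.05126692e-03, -5.84159374e+01,  2.93751580e+01,  7.01555014e+00,
        1.01749896e-02, -4.35217908e-05]), 'tcp_pos': array([156.95470562, 656.03427966, 225.6718136 ]), 'eef_rot': array([ 9.93111515e-01, -1.17170401e-01, -1.60074804e-05,  7.85071182e-04]), 'contact_force': array([ 0.13083318,  0.12936962, -0.30270188]), 'moment': array([-0.04190173,  0.01778521,  0.0041123 ]), 'finger_force': 0.0, 'width': 87.5871745006027}
```

View pics/top0.png

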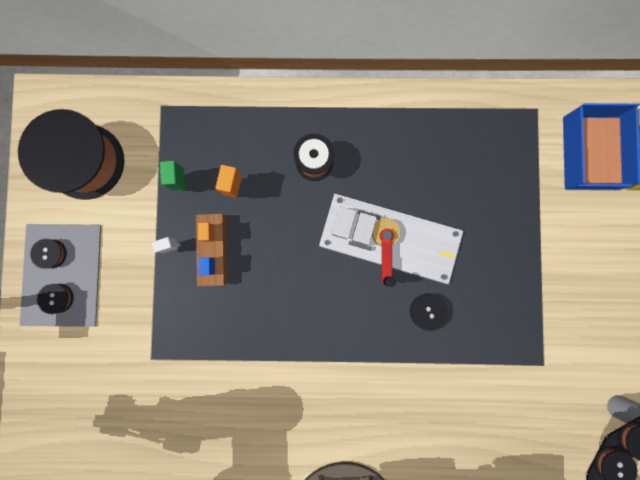

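View pics/side0.png

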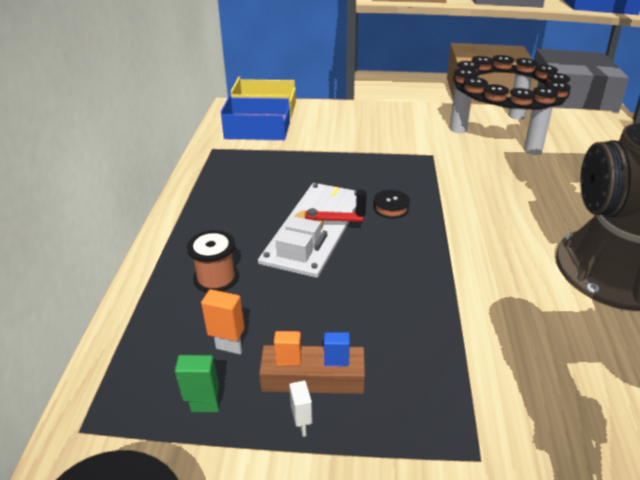

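```bash
cat > h.py <<'E'
import numpy as np, cv2
from plant import bot
def cal(n):
    c=bot.get_calibration(n); K=np.array([[c["fx"],0,c["cx"]],[0,c["fy"],c["cy"]],[0,0,1]]); return K,np.array(c["distortion"]),np.array(c["view"])
def plane(n,px,z):
    K,d,V=cal(n); u=cv2.undistortPoints(np.float64(px).reshape(-1,1,2),K,d)[:,0]
    D=np.c_[u[:,0],-u[:,1],-np.ones(len(u))]@V[:3,:3]; o=-V[:3,:3].T@V[:3,3]
    return o+D*((z-o[2])/D[:,2])[:,None]
def proj(n,P):
    K,d,V=cal(n); P=np.atleast_2d(P)@V[:3,:3].T+V[:3,3]
    return cv2.projectPoints(P*[1,-1,-1],np.zeros(3),np.zeros(3),K,d)[0][:,0]
def hsv(n): return cv2.cvtColor(bot.camera(n),cv2.COLOR_RGB2HSV)
E
python3 - <<'E'
from h import *
t=cv2.imread("pics/top0.png"); s=cv2.imread("pics/side0.png")
R=lambda im,x,y,w,h:cv2.resize(im[y:y+h,x:x+w],(400,300),interpolation=cv2.INTER_CUBIC)
cv2.imwrite("pics/m1.png",np.vstack([np.hstack([R(t,155,205,112,84),R(t,310,180,168,126)]),np.hstack([R(s,250,318,120,90),R(s,250,175,140,105)])]))
H=cv2.cvtColor(t,cv2.COLOR_BGR2HSV)
print("orange V top", H[222:246,194:216:1][:, :,2][::2].tolist()[:0])
def box(m,z,n="top"):
    p=np.argwhere(m)[:,::-1]; c,_=cv2.findContours(m.astype(np.uint8),0,1); c=max(c,key=cv2.contourArea)[:,0]
    w=plane(n,c,z)[:,:2].astype(np.float32); return cv2.minAreaRect(w)
roi=np.zeros(t.shape[:2],bool); roi[185:290,312:470]=1
m=roi&(H[...,1]<60)&(H[...,2]>110)
print("plate",box(m,12),m.sum())
y=roi&(H[...,0]>24)&(H[...,0]<34)&(H[...,1]>90)
print("yellow px",np.argwhere(y)[:,::-1].mean(0), y.sum())
for k,(x0,y0,x1,y1) in dict(o=(190,215,222,245),b=(190,250,222,282)).items():
    print(k);print(H[y0:y1,x0:x1].astype(int)[::2,::1,2])if k=="o" else 0
ho=np.zeros_like(roi);ho[205:295,188:232]=1
hm=ho&(H[...,1]>90)&(H[...,2]>60)
print("holder",box(hm,40))
E
```

```text
orange V top []
plate ((586.0394287109375, -94.510986328125), (292.0025939941406, 122.78023529052734), 74.29399108886719) 6760
yellow px [446.26666667 254.13333333] 45
o
[[ 89  89  89  88  87  95 129 153 157 160 163 163 160 159 159 159 158 153
  158 162 167 169 170 165 167 171 175 174 168 164 168 164]
 [ 91  89  88  88  89 100 138 163 166 167 170 171 167 166 166 167 164 157
  161 167 172 174 171 166 167 173 176 175 168 164 168 166]
 [ 89  89  90  90  87  98 138 162 165 166 170 170 168 166 167 168 163 155
  162 167 171 172 172 166 167 172 175 175 171 167 167 167]
 [ 89  90  89  90  90 101 138 162 164 166 170 172 171 169 171 172 170 162
  161 165 170 171 170 166 165 171 175 176 174 171 169 166]
 [ 88  89  88  90  90 100 142 179 210 223 224 225 225 226 226 227 227 220
  179 137 141 151 158 162 163 168 171 172 170 162 135 129]
 [ 91  90  91  89  88  99 141 184 219 232 232 233 233 233 233 233 232 225
  186 126 113 114 113 113 114 118 121 122 120 118 112 112]
 [ 92  91  91  89  89  99 140 183 220 232 233 233 233 233 233 233 232 226
  188 127 113 115 114 113 114 117 120 121 118 117 112 111]
[... 475 characters left out ...]
 197 126 114 113 114 113 112 115 119 119 120 119 118 115]
 [ 90  91  90  88  89  89 129 182 220 232 233 233 233 234 233 233 232 228
  201 127 114 114 113 113 113 115 116 119 120 120 119 118]
 [ 63  63  55  57  55  65 117 175 210 227 229 229 228 227 227 226 226 219
  193 131 115 116 114 113 114 115 118 120 120 120 121 121]
 [ 53  53  54  53  55  66 115 158 161 160 162 164 160 154 149 145 142 150
  150 147 146 145 147 147 155 158 163 166 166 165 166 165]
 [ 55  53  53  54  54  65 114 158 161 161 165 166 167 166 168 172 169 169
  169 170 168 168 169 165 164 169 173 176 176 174 176 176]]
b
holder ((555.7713012695312, 286.4708251953125), (149.63922119140625, 63.2341423034668), 1.8872689008712769)
```

View pics/m1.png

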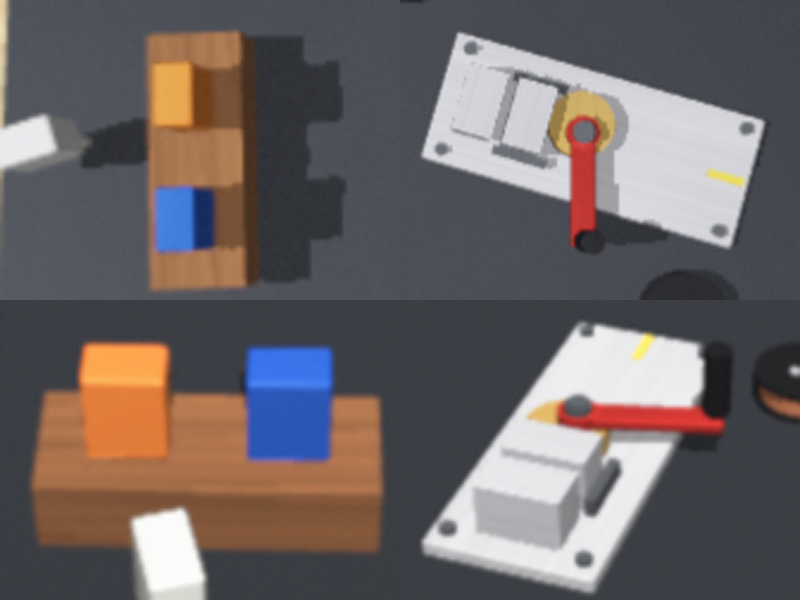

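```bash
python3 - <<'E'
from h import *
t=cv2.cvtColor(cv2.imread("pics/top0.png"),cv2.COLOR_BGR2HSV); s=cv2.cvtColor(cv2.imread("pics/side0.png"),cv2.COLOR_BGR2HSV)
def ms(H,x0,y0,x1,y1,h0,h1,s0,v0,v1=256):
    m=np.zeros(H.shape[:2],bool); m[y0:y1,x0:x1]=1
    return m&(H[...,0]>=h0)&(H[...,0]<=h1)&(H[...,1]>s0)&(H[...,2]>v0)&(H[...,2]<v1)
c=lambda m:np.argwhere(m)[:,::-1].mean(0)
ot=ms(t,190,215,222,250,8,25,100,198); print("gauge top",c(ot),ot.sum(),plane("top",c(ot),90))
print(s[330:368:2,288,:].tolist())
hs=ms(s,265,325,310,370,3,25,150,200); v,x=np.argwhere(hs).T; print("side box",v.min(),v.max(),x.min(),x.max())
for n in ("top",): 
  y=ms(t,312,185,470,290,24,34,90,0); y[:, :430]=0; print("stripe",c(y),plane(n,c(y),12))
ys=ms(s,315,180,345,200,22,34,90,0); print("stripe side",c(ys),ys.sum(),plane("side",c(ys),12))
# plate in side view corners
m=np.zeros(s.shape[:2],bool); m[175:280,250:370]=1
m&=(s[...,1]<70)&(s[...,2]>120); cc,_=cv2.findContours(m.astype(np.uint8),0,1); cc=np.vstack(cc)
print("plate side rect",cv2.minAreaRect(plane("side",cc[:,0],12)[:,:2].astype(np.float32)))
a=np.deg2rad(74.3); ux=np.array([np.sin(a),-np.cos(a)]); uy=np.array([np.cos(a),np.sin(a)]); O=np.array([586.04,-94.51])+90*uy
W=lambda x,y,z:np.r_[O+x*ux+y*uy,z]
print("O",O)
for n in ("top","side"): print(n,proj(n,[W(0,-214,12),W(-30,0,52),W(30,0,52),W(-30,36,52),W(30,36,52),W(0,-76.6,44),W(-91.5,-102,98)]).round(1).tolist())
g=t[275:292,380:400,2]; print(g.tolist())
E
```

```text
gauge top [202.62857143 231.        ] 175 [[590.19258912 292.0516224   90.        ]]
[[6, 86, 104], [14, 175, 250], [15, 174, 253], [15, 175, 253], [15, 175, 253], [16, 174, 253], [16, 168, 252], [12, 186, 234], [12, 189, 227], [12, 188, 227], [12, 190, 227], [11, 189, 227], [12, 190, 226], [12, 189, 225], [12, 188, 225], [12, 189, 225], [12, 189, 225], [12, 186, 218], [12, 148, 169]]
side box 331 364 274 299
stripe [446.26666667 254.13333333] [[ 552.67120018 -214.47258364   12.        ]]
stripe side [334.83333333 190.8       ] 30 [[ 552.89636617 -214.70389097   12.        ]]
plate side rect ((586.9229736328125, -86.97822570800781), (303.1701354980469, 123.99178314208984), 74.2875747680664)
O [610.39404014  -7.86774282]
top [[446.0, 254.2], [347.5, 238.3], [355.5, 210.8], [330.9, 233.5], [338.9, 206.0], [386.5, 235.2], [390.1, 281.6]]
side [[335.0, 191.0], [312.8, 234.0], [283.0, 227.7], [305.7, 245.2], [275.2, 238.6], [312.4, 212.4], [361.4, 191.0]]
[[82, 115, 186, 195, 195, 191, 190, 189, 189, 187, 184, 144, 78, 56, 57, 57, 57, 59, 58, 57], [81, 116, 186, 195, 189, 154, 136, 128, 1
[... 598 characters left out ...]
53, 50, 49, 50, 51, 49, 59, 79, 83, 82, 81], [82, 83, 88, 74, 55, 36, 37, 49, 53, 54, 53, 52, 51, 51, 50, 65, 81, 82, 83, 82], [85, 84, 83, 83, 77, 61, 47, 47, 50, 54, 50, 51, 51, 54, 63, 77, 82, 84, 82, 81], [83, 84, 83, 84, 81, 81, 77, 73, 67, 70, 57, 64, 63, 74, 78, 82, 82, 83, 82, 84], [84, 84, 84, 85, 84, 84, 84, 81, 81, 81, 77, 79, 79, 83, 83, 83, 82, 83, 83, 83], [84, 83, 85, 84, 84, 84, 83, 86, 82, 83, 83, 83, 85, 85, 83, 83, 85, 82, 83, 83], [84, 84, 84, 84, 83, 83, 85, 82, 84, 84, 85, 84, 83, 84, 84, 84, 81, 82, 82, 85], [81, 84, 84, 85, 84, 84, 84, 84, 83, 84, 84, 84, 84, 84, 85, 85, 85, 84, 82, 82], [83, 82, 84, 84, 84, 83, 83, 84, 84, 85, 83, 85, 83, 83, 84, 83, 84, 84, 82, 83]]
```

```bash
cat >> h.py <<'E'
a=np.deg2rad(74.3); ux=np.array([np.sin(a),-np.cos(a)]); uy=np.array([np.cos(a),np.sin(a)]); O=np.array([610.39,-7.87])
W=lambda x,y,z:np.r_[O+x*ux+y*uy,z]
def q(deg): # tool down, closing line (tool y) at world angle deg
    f=np.deg2rad(deg+90)/2; return [np.cos(f),np.sin(f),0,0]
def st(l=""):
    s=bot.read_state(); print(l,"t",round(s["t"],2),"tcp",s["tcp_pos"].round(1),"F",s["contact_force"].round(1),"w",round(s["width"],1),"ff",round(s["finger_force"],1)); return s
E
python3 - <<'E'
from h import *
G=np.array([590.2,292.0])
bot.move_gripper(60)
bot.move_ptp(np.r_[G,170],q(-88.1)); st("above")
bot.line_to(np.r_[G,56],120); st("down")
bot.move_gripper(10,25); st("closed")
bot.line_to(np.r_[G,66],40); st("lift10")
bot.line_to(np.r_[G,150],150); st("up")
bot.move_ptp(W(0,-4.7,130),q(-105.7)); st("over gap")
cv2.imwrite("pics/side1.png",cv2.resize(bot.camera("side")[140:280,220:400,::-1],(720,560),interpolation=cv2.INTER_CUBIC))
E
```

```text
above t 2.85 tcp [589.9 292.9 170.1] F [-0.8 -0.9 -0.4] w 60.1 ff 0.0
down t 3.95 tcp [590.7 292.4  56.9] F [ 0.4 -0.1  0.5] w 59.8 ff 0.0
closed t 4.65 tcp [590.2 292.   56.1] F [-0.9 -0.2  0.9] w 21.9 ff 24.9
lift10 t 5.05 tcp [590.3 292.2  66.4] F [ 0.   0.3 -1.1] w 21.7 ff 24.9
up t 5.76 tcp [589.6 291.7 149. ] F [-0.1 -0.3 -1.7] w 21.9 ff 24.9
over gap t 6.92 tcp [609.5 -11.5 129.9] F [ 0.6  0.2 -0.8] w 21.7 ff 24.9
```

View pics/side1.png

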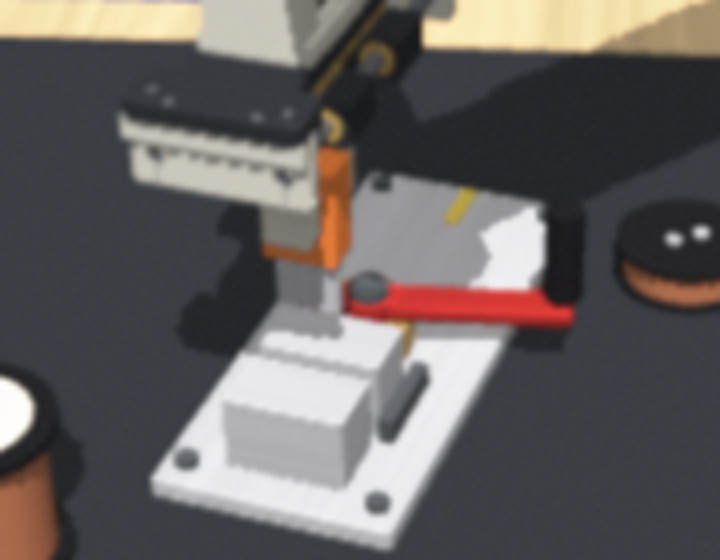

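The picture shows the orange gauge gripped square at about (310, 230), with its blade hanging free over the jaws. The grip is at about (565, 250) and nothing else has moved. Next is a force-guarded insertion.

```bash
python3 - <<'E'
from h import *
bot.line_to(W(0,-4.7,102),100); bot.pause(.2); b=st("pre")["contact_force"]
for z in list(range(98,68,-3))+[68,67.5,67,66.5]:
    bot.line_to(W(0,-4.7,z),40); bot.pause(.05); s=bot.read_state(); d=(s["contact_force"]-b); print(z,s["tcp_pos"].round(1),d.round(1))
    if d[2]>6: break
E
```

```text
pre t 7.61 tcp [609.6 -12.2 102.7] F [ 0.8  0.7 -0.4] w 21.9 ff 24.9
98 [609.1 -12.5  98. ] [-0.8 -1.  -0.8]
95 [609.1 -12.5  94.9] [-0.5  0.2 -0.2]
92 [609.  -12.4  91.9] [-1.5 -0.5  0.2]
89 [609.  -12.4  88.8] [-0.7 -0.9 -0.4]
86 [609.  -12.4  85.9] [-0.5 -0.4 -1.1]
83 [609.1 -12.4  82.9] [-1.5 -1.8 -0.2]
80 [609.  -12.4  79.8] [-1.  -0.3 -0.2]
77 [609.  -12.4  76.9] [-1.1 -0.4 -0.6]
74 [609.1 -12.4  73.9] [-0.9 -0.7 -1. ]
71 [609.  -12.4  70.9] [-1.1 -0.3 -0.4]
68 [609.2 -12.4  68. ] [-0.9 -0.7  0.4]
67.5 [609.3 -12.4  68. ] [-2.2  0.1  5.1]
67 [609.3 -12.4  68. ] [-3.8  0.5  9.5]
```

```bash
python3 - <<'E'
from h import *
bot.line_to(W(0,-4.7,68),20); bot.move_gripper(50); bot.pause(.4); st("released")
bot.line_to(W(0,-4.7,180),150)
A=-1.30; g=W(95*np.sin(A),-76.6-95*np.cos(A),180); print(g, bot.solve_ik(g,q(-38)), bot.solve_ik(W(0,-171.6,56),q(-38)))
bot.move_ptp(g,q(-38)); st("over grip")
for n in("side","top"): cv2.imwrite(f"pics/{n}2.png",bot.camera(n)[:,:,::-1])
t=cv2.imread("pics/top2.png");s=cv2.imread("pics/side2.png")
R=lambda im,x,y:cv2.resize(im[y:y+150,x:x+200],(400,300),interpolation=cv2.INTER_CUBIC)
cv2.imwrite("pics/m2.png",np.hstack([R(t,290,170),R(s,220,140)]))
E
```

```text
released t 12.86 tcp [609.1 -12.4  68. ] F [-0.7 -0.2  0.4] w 49.9 ff 0.0
[494.66249845 -81.30625356 180.        ] [ 0.22970397  0.10953327 -0.43147374  0.         -1.02978931  2.24866356] [ 0.03339288  0.38333541 -0.38656833  0.         -0.80089259  2.44497466]
over grip t 14.91 tcp [494.8 -81.2 179.7] F [ 0.3  0.5 -0.4] w 49.9 ff 0.0
```

View pics/m2.png

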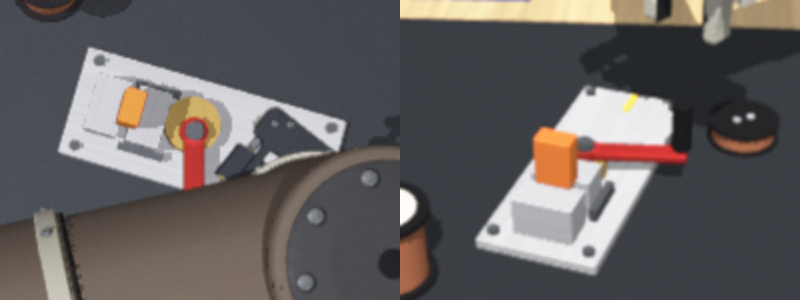

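The gauge stands upright in the gap, at about (130, 105) in the top crop and (555, 155) in the side crop, and the lever hasn't moved. Next I grasp the grip and swing the lever.

```bash
python3 - <<'E'
from h import *
L=lambda A,z=58:W(95*np.sin(A),-76.6-95*np.cos(A),z)
bot.line_to(L(-1.3,105),150); b=st("at top")["contact_force"]
bot.line_to(L(-1.3),80); s=st("down")
if np.abs(s["contact_force"]-b).max()<6:
    bot.move_gripper(10,30); st("closed")
    for A in np.linspace(-1.2,0,13):
        bot.line_to(L(A),60); s=st(f"{A:.2f}")
        if np.linalg.norm(s["contact_force"][:2])>35: print("stop"); break
    bot.pause(.3); s=st("end"); p=s["tcp_pos"][:2]-O; x,y=p@ux,p@uy; print("lever est",np.arctan2(x,-(y+76.6)),np.hypot(x,y+76.6))
for n in("side","top"): cv2.imwrite(f"pics/{n}3.png",bot.camera(n)[:,:,::-1])
t=cv2.imread("pics/top3.png");s=cv2.imread("pics/side3.png")
R=lambda im,x,y:cv2.resize(im[y:y+150,x:x+200],(400,300),interpolation=cv2.INTER_CUBIC)
cv2.imwrite("pics/m3.png",np.hstack([R(t,290,170),R(s,220,140)]))
E
```

```text
at top t 15.66 tcp [495.2 -81.3 105.5] F [-0.  -0.4  0.2] w 49.8 ff 0.0
down t 16.39 tcp [495.  -81.3  58.4] F [ 0.1 -0.2  0.3] w 50.2 ff 0.0
closed t 17.0 tcp [495.  -81.3  58.2] F [ 0.9 -0.2  1.3] w 19.3 ff 30.0
-1.20 t 17.31 tcp [495.4 -91.3  58.1] F [ 0.6 -1.   2.1] w 19.5 ff 30.0
-1.10 t 17.62 tcp [ 496.7 -100.7   58.1] F [ 0.2 -1.3  2.7] w 19.0 ff 30.0
-1.00 t 17.93 tcp [ 499.  -109.8   58.1] F [ 0.  -0.6  5.2] w 19.1 ff 30.0
-0.90 t 18.23 tcp [ 502.2 -118.8   58.1] F [-0.3 -0.5  4.8] w 19.3 ff 30.0
-0.80 t 18.54 tcp [ 506.2 -127.4   58.1] F [-1.   0.1  5.9] w 19.3 ff 30.0
-0.70 t 18.85 tcp [ 511.2 -135.5   58.1] F [-0.1  0.1  4.5] w 19.4 ff 30.0
-0.60 t 19.16 tcp [ 516.9 -143.1   58.1] F [-0.5  0.3  5.1] w 19.7 ff 30.0
-0.50 t 19.47 tcp [ 523.2 -150.1   58.1] F [-1.2 -0.2  6.6] w 19.0 ff 30.0
-0.40 t 19.77 tcp [ 530.3 -156.3   58. ] F [-2.1  0.7  6.1] w 19.1 ff 30.0
-0.30 t 20.08 tcp [ 537.9 -161.9   58. ] F [-1.7  1.3  6.3] w 19.5 ff 30.0
-0.20 t 20.39 tcp [ 546.  -166.7   58. ] F [-2.1  0.5  6.4] w 19.4 ff 30.0
-0.10 t 20.7 tcp [ 554.5 -170.7   58. ] F [-2.2  0.   6.8] w 19.1 ff 30.0
0.00 t 21.01 tcp [ 563.4 -173.8   58. ] F [-3.2 -1.   6.4] w 19.4 ff 30.0
end t 21.31 tcp [ 563.3 -173.7   58. ] F [-1.9 -1.7  6.4] w 19.5 ff 30.0
lever est -0.005009395788024931 95.83145028863014
```

View pics/m3.png

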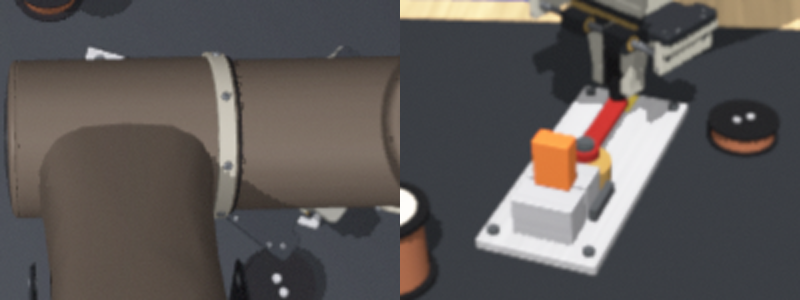

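The lever lies along the stripe, at about (610, 120) in the side crop, with the grip held. The gauge is still upright and seated at (555, 155), and the coil hasn't moved. Handing in.

```bash
python3 -c "
from h import *
print(bot.close_job())"
```

```text
the job is handed in; nothing more can be done
None
```

The job is handed in, with no verdict returned: the orange gauge is seated in the gap and let go, and the arm is holding the lever at the yellow stripe (measured within about 0.01 rad of highest lift); the nip force on the blade was not measured.

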